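# Take a welded coupon off its sloped stand

### The job

The weld is finished: turn the red lock a quarter turn anticlockwise with the T-key, slide the coupon's carrier plate up the sloped stand until its keyholes' wide ends are at the studs, and lift it off. Set it down gently, not dropped, flat and wholly on the bare firebrick with the coupon on top, and leave the T-key standing in its wooden block. Leave the lock open and everything else on the bench where it is.

Things in the scene. Friction and masses are not known exactly. Their poses are not given: they have to be found in the camera images.
- panel: Yellow sloped face of the fixed welding stand, 25 degrees from level, facing up and towards the robot. Origin on the face, 90 mm above the bench, where the carrier's centre lies while it hangs; x points straight up the slope, y across it, z out of the face. The face reaches from x = -54 to +102 mm, y = +-85 mm.
- stud_left (a point): Top of the head of one of two fixed steel shoulder studs on the face, at x = 12, y = 52 mm of panel. Shank 8 mm diameter, head 15 mm diameter, its underside 8.5 mm and its top 12.5 mm above the face, so the 5 mm plate has 3.5 mm of play under it: held 1 to 2 mm off the face it slides freely, pressed on the face it binds. Axes do not matter.
- stud_right (a point): The same on the other stud, at x = 12, y = -52 mm of panel.
- carrier: Loose blue-grey keyhole plate 84 x 140 x 5 mm with a grey T-joint coupon screwed firmly on it (base 50 x 70 mm, top 10 mm above the plate's underside), 0.6 to 0.9 kg in all. Origin at the centre of the underside; x = short side, up the slope while it hangs, y = long side, z out of the plate. At the start it hangs at the panel's origin with the same axes.
- web_grip (a point): Middle of the coupon's upright web, on the carrier, 35 mm above its underside: the place to grip. The web is 8 mm thick (along the carrier's x), 70 mm long (along y) and reaches from 10 to 50 mm above the underside.
- keyhole_left (a point): Centre of the wide round end (20 mm) of a keyhole in the carrier, at x = -6, y = 52 mm, on its upper face. A 10 mm slot runs from it towards +x, ending at x = 16.5 mm, and holds the stud. The plate must go 18 mm (+-2) up the slope before the stud heads can pass the wide ends; then it lifts off square to the face.
- keyhole_right (a point): The same in the other keyhole, at x = -6, y = -52 mm of the carrier.
- lock (a joint): Angle (rad) of the red captive lock about the panel's z axis, growing anticlockwise seen from above the face. At 0 its wing (36 mm from the axis, 12 wide, 8.5 high) points down the slope and blocks the carrier; starts at 0 to 0.3, end stop at 1.6 with wing sideways, open. Stays where left; friction 0.06 Nm. Axis at x = 81, y = 0 mm of the panel; knob 34 mm diameter, 21 mm high.
- lock_recess (a point): Centre of the floor of the square recess in the lock's knob: 17 x 17 mm, 15 mm deep, open square to the face, floor 6.5 mm above the face. Its sides are parallel to the panel's x and y at lock angle 0 and turn with the lock. The key has about 14 degrees of turning play in it.
- key: Loose steel T-key, 0.25 kg, 100 mm long, at first standing upright in its block. Origin at the centre of its tip's end, z along the shaft towards the handle. Square tip 14 x 14 mm with sides along x and y, 5 to 34 mm from the end (the first 5 mm 10.5 mm square), then a round shank 12 mm diameter up to 84 mm.
- key_handle (a point): Centre of the T-key's blue cross handle, 92 mm from the tip's end: 16 mm thick (along the key's x), 72 mm long (along y), 16 mm high. Axes as key.
- key_block: Fixed wooden block 60 x 60 x 36 mm for the T-key, origin under its centre, z up, with one square hole 17 x 17 mm, 30 mm deep, sides along its x and y, in the middle of its top. The key may stand in it any quarter turn round.
- key_socket (a point): Centre of the floor of the hole in the key block, 6 mm above the bench; the standing key's tip rests here.
- brick_bare: Fixed firebrick with nothing on it, 230 x 114 x 64 mm, origin under its centre, long side along its x; top face 64 mm above the origin. The carrier goes here, long side along the brick.
- brick_used: Fixed firebrick of the same size, on which an earlier coupon lies; not to be used.
- old_coupon: Earlier loose T-joint coupon on the other firebrick, base 50 x 70 x 5 mm, web 8 mm thick reaching 45 mm above its underside (origin there); leave it alone.
- rod_can: Green can of copper-coloured filler rods, 62 mm diameter, 100 mm high, rods reaching 200 mm; origin under its centre. Leave it alone.
- spark_lighter: Steel wire spark lighter lying in front of the stand, 170 x 43 x 17 mm; leave it alone.
- tip_tin: Flat aluminium tip-cleaner case 75 x 28 x 10 mm lying in front of the stand; leave it alone.
- hammer: Wooden-handled hammer, about 0.3 m long, lying behind the stand; leave it alone.
- wire_brush: Wooden-handled wire brush 250 x 26 x 36 mm lying bristles up at the back; leave it alone.
- flux_jar: Jar 68 mm diameter, 85 mm high, standing at the back; leave it alone.
- blank_plates: Stack of four steel plates 70 x 50 mm, 20 mm high, at the back; leave it alone.
Not all that is in view belongs to the job. Leave any pink or yellow look-alike of the carrier alone.

How it is judged (in metres and radians):
On the way, in this order (a step that is already met when the one before it is completed fails the run):
1. the lock is turned a quarter turn open (past 1.2 rad) with the T-key's tip down in its recess (value of joint lock above 1.2 rad and distance between key and lock_recess below 0.008 m), for 0.1 s.
2. the carrier, still down under the stud heads, is slid up the slope until the wide ends of its keyholes are at the studs (x of carrier in the frame of panel between 0.014 and 0.024 m and z of carrier in the frame of panel below 0.006 m), for 0.05 s.
3. the carrier is lifted off the studs, clear of the face (z of carrier in the frame of panel above 0.03 m), for 0.1 s.
4. the carrier is set on the bare firebrick while still held, not dropped (contact force between the fingers and carrier above 1 N and contact force between carrier and brick_bare above 0.5 N and z of carrier in the frame of brick_bare below 0.072 m), for 0.05 s.
At the end, for the whole second after the job is handed in: The carrier lies still and flat, coupon up, on the bare firebrick, long side along it within 17 degrees, centre within 47 mm lengthwise and 18 mm crosswise of the brick's; the T-key stands in its block (tip within 9 mm of the hole floor's centre, 11 degrees of upright); lock above 1.1 rad (x of carrier in the frame of brick_bare between -0.047 and 0.047 m and y of carrier in the frame of brick_bare between -0.018 and 0.018 m and z of carrier in the frame of brick_bare between 0.06 and 0.068 m and angle between the y axis of carrier and the x axis of brick_bare, either way round below 0.3 rad and angle between carrier's own z axis and vertical below 0.06 rad and linear speed of each of carrier, key below 0.02 m/s and distance between key and key_socket below 0.009 m and angle between key's own z axis and vertical below 0.2 rad and value of joint lock above 1.1 rad); the robot touches nothing.
It fails at once if another thing on the bench is moved by more than 15 mm (distance of any of old_coupon, rod_can, spark_lighter, tip_tin, hammer, wire_brush, flux_jar, blank_plates from where it was at the start of the episode above 0.015 m).
It fails at once if the rod can or the flux jar is tipped over (angle between any of rod_can, flux_jar's own z axis and vertical above 0.5 rad).
It fails at once if the carrier is banged down on the firebrick (over 80 N) (contact force between carrier and brick_bare above 80 N).
It also fails if it takes over 72 s, if anything falls off the work surface, if the arm or the gripper's body presses on something with over 40 N, if the wrist force passes 120 N, or if a joint passes its speed limit or range.

### The arm

A 6-joint arm with a two-finger parallel gripper is mounted at the origin on the work surface. World frame = base frame: x ahead of the robot, y to its left, z up, the work surface at z = 0. Lengths are in mm, angles in degrees, forces in N, time in s.
With the tool pointing down it reaches from about 375 to 750 mm from the base axis. Payload 9 kg.
Tool frame: the origin (TCP) lies midway between the tips of the shut fingers; the grasp point (between the pads) lies r.grip_depth behind it (r.grip_depth is the distance from the TCP to the grasp point, in mm); z points along the fingers, y is the line along which they close (so a half turn about z gives the same grasp; the last joint's range is limited). The gripper opens to 85 mm and grips with 20 to 120 N. Pads are 22 mm wide; open, the fingers measure 114 mm over their backs; the gripper's body (76 mm by 85 mm) begins 54 mm behind the grasp point. The pads swing forward as they close: fully open they stand 13 mm farther back than shut.
Start: joints at [-84.093, 5.964, 5.575, 89.605, 0, 77.527], TCP at [189.206, -569.419, 231.331] pointing down, gripper open.
Joint ranges: [-171.21, 171.21], [-48.23, 106.86], [-62.78, 66.21], [-105.2, 120.99], [-86.42, 89.51], [-180, 180]. Speed limits (degrees/s): [127.2, 127.2, 147.25, 180, 180, 180].

### API

Orientations are given as a 3x3 rotation matrix whose columns are the frame's x, y, z axes.
In Python, from bench import r, imaging, order gives the robot as it stands.
- The arm moves only by the shell command python3 -m crank 'ROWS' [FORCE]. ROWS is JSON, a list of rows, each an object with "claw": the closure, from 0 (fully open) to 1 (shut); "dp": the shift along the world's x, y, z in m, a list of three; "turn": the turn, a rotation vector about the world's x, y, z in rad, a list of three. A call has 1 to 5 rows; each row is the pose to reach, as a shift and turn from the pose commanded when the call began; what a row does not reach only later rows make up. A row lasts 1/10 s, in which the tool goes at most 50 mm and 8.59 degrees, less where a joint would pass 70% of its speed; a pose out of reach is approached as far as the arm can. A call with a gripper value outside its range is refused whole. The fingers move at their own pace and stop on an object; FORCE is the grip in N (left out, the last holds). Time passes only in rows, so rows that repeat a pose let the fingers close. It gives the time, the measured TCP pose, the force, the opening and the grip force at its end, in the units of the state.
- r.sense(): the state, without advancing time (a new reading comes with each control period).
- imaging.snapshot(name): name is "scene" or "top" or "wrist"; returns a dict with "img" (420x560x3 uint8, red, green, blue), "depth" (420x560 float32, mm along the optical axis (not along the pixel's ray), 0 where there is no reading), "intrinsics" (3x3 intrinsics, pixels), "cam_to_world" (4x4, takes a point from camera to world coordinates). Camera axes: x right, y down, z forward; pixel columns grow to the right and rows downward; lengths in mm; the calibration is good to about 2 mm. A picture is of the moment at which its call begins.
- order.finish_job(): hands the job in; it is judged then, once.
Trained networks look in a picture, given as the dict that the camera call returned (one of the last four; its "shot" number tells which), for a name from the list of things; names that differ only in an ending like _2 or _b are one class to them, and where a whole thing is asked for, a point or a joint stands for the part that bears it (a point fixed in the world has none). Each returns a list of dicts, best first, with "conf" (0 to 1); they miss things now and then, are a little off and sometimes report something else, mostly with a low value. They report only what shows in the picture. A call takes as long as a camera call. They do not tell look-alikes from the thing itself.
- imaging.spot_in(query, picture): "location" ([column, row] in pixels, amid what is visible of it).
- imaging.outline_of(query, picture): "mask" (420x560 bool, what is visible of it) and "location" ([column, row] in pixels, amid what is visible of it).
- imaging.mark_of(query, picture): "location" ([column, row] in pixels: a listed point, or the origin of a listed thing).
The state is a dict: "clock": time; "joint_positions": joint angles; "qvel": joint speeds; "joint_torque": joint torques, N m; "tcp_pos": TCP position; "ee_rot": TCP orientation; "wrist_force": force on the tool from outside, world axes, zero at the start; "wrist_torque": the same for the moment, N m; "grip_width": opening from 0.0 (shut) to 1.0 (fully open); "gripper_force": force on a finger pad.
Only numpy, scipy, OpenCV 4.12 (cv2) and the standard library are available. Lean on these libraries where they do the work, as an engineer would, in place of code of your own. Each camera call takes 0.05 s, during which the arm holds its last target. There are 200 camera calls.

## Working session

There is one attempt and no reset: what is moved stays moved. The work goes in short steps, Python scripts to look and compute and a shell command to move; the robot and the scene stay as the last step left them, time stands still between calls to the robot, and variables do not carry over. Pictures are saved under pics/ and viewed, at most 14 in all, crops included, and the job is handed in when it is done.

```bash
ls; mkdir -p pics
cat > h.py <<'E'
import numpy as np, cv2
from bench import r, imaging, order
def world(p,uv,h=2):
    u,v=[int(round(a)) for a in uv]
    d=p["depth"][max(v-h,0):v+h+1,max(u-h,0):u+h+1]; d=d[d>0]
    if len(d)==0: return None
    z=np.median(d); return w(p,uv,z)
def w(p,uv,z):
    K=p["intrinsics"]; c=np.linalg.inv(K)@[uv[0],uv[1],1]*z
    return (p["cam_to_world"]@[*c,1])[:3]
def cloud(p):
    v,u=np.mgrid[:420,:560]; z=p["depth"]
    c=np.stack([u*z,v*z,z],-1)@np.linalg.inv(p["intrinsics"]).T
    return c@p["cam_to_world"][:3,:3].T+p["cam_to_world"][:3,3]
def onplane(p,uv,n,d):  # n.x=d
    T=p["cam_to_world"]; ray=T[:3,:3]@np.linalg.inv(p["intrinsics"])@[uv[0],uv[1],1]; o=T[:3,3]
    return o+ray*(d-n@o)/(n@ray)
def save(p,name): cv2.imwrite("pics/"+name,p["img"][:,:,::-1])
E
python3 - <<'E'
from h import *
np.set_printoptions(precision=1,suppress=True)
print(r.grip_depth, r.sense())
P={n:imaging.snapshot(n) for n in("scene","top")}
for n,p in P.items():
    save(p,n+"0.png"); print(n,p["cam_to_world"][:3,3])
    for q in["panel","stud_left","stud_right","carrier","web_grip","keyhole_left","keyhole_right","lock_recess","key","key_handle","key_block","brick_bare","brick_used","key_socket"]:
        for m in imaging.mark_of(q,p)[:2]: print(n,q,round(m["conf"],2),np.array(m["location"]),world(p,m["location"]))
E
```

```text
pics
18.700000000000003 {'clock': 0.0, 'joint_positions': array([-84.1,   6. ,   5.5,  89.6,  -0. ,  77.5]), 'qvel': array([-0.1, -0.1,  0. , -0. , -0.2, -0. ]), 'joint_torque': array([ -0. , -55.7,  50.4,   0. ,  -0. ,  -0. ]), 'tcp_pos': array([ 189.2, -569. ,  230.5]), 'ee_rot': array([[ 0.9,  0.3, -0. ],
       [ 0.3, -0.9,  0. ],
       [ 0. , -0. , -1. ]]), 'wrist_force': array([ 0.9, -0.8, -0.3]), 'wrist_torque': array([ 0., -0., -0.]), 'gripper_force': 0.0, 'grip_width': 1.0006988874443759}
scene [1062.4 -241.   928.9]
scene panel 0.67 [294.6 243.4] [629.3 -22.8 107.6]
scene stud_left 0.81 [315.2 234.3] [614.9  39.5  86.5]
scene stud_right 0.88 [271.8 243.3] [607.7 -71.8 107.7]
scene carrier 0.89 [126.5 183.3] [ 234.2 -356.5   49.6]
scene carrier 0.69 [320.7 132.2] [272.4 229.4  50.5]
scene web_grip 0.94 [291.9 229.8] [601.  -17.3 122.7]
scene web_grip 0.93 [126.8 188.4] [ 251.6 -359.5   48.3]
scene keyhole_left 0.98 [136.6 168.8] [ 192.4 -319.4   49.7]
scene keyhole_left 0.94 [329.  122.6] [240.3 275.1  45.5]
scene keyhole_right 0.97 [121.5 195.9] [ 273.  -377.8   49.5]
scen
[... 1123 characters left out ...]
hole_left 0.66 [208.8 196.6] [582.5 194.7  37.8]
top keyhole_right 0.97 [309.2 190.2] [592.3 -74.6  86.9]
top keyhole_right 0.91 [207.7 301.1] [303.7 193.4   0.9]
top lock_recess 0.62 [294.3 148.5] [684.4 -35.3 146.3]
top key 0.75 [211.6 194.9] [574.8 174.  102. ]
top key_handle 0.68 [288.5 186.4] [591.4 -22.  134.4]
top key_handle 0.61 [209.7 196.2] [583.1 191.7  40.9]
top key_block 0.77 [210.2 196.2] [583.1 190.3  40.8]
top key_block 0.61 [148.  207.3] [545.1 344.2  77.9]
top brick_bare 0.62 [413.4 248.8] [ 446.8 -341.    65.3]
top brick_used 0.81 [152.8 230.7] [485.6 332.7  63.4]
top key_socket 0.98 [206.  198.6] [577.3 202.5  35.8]
top key_socket 0.49 [351.4 222.7] [ 510.9 -183.3   74.5]
```

View pics/scene0.png

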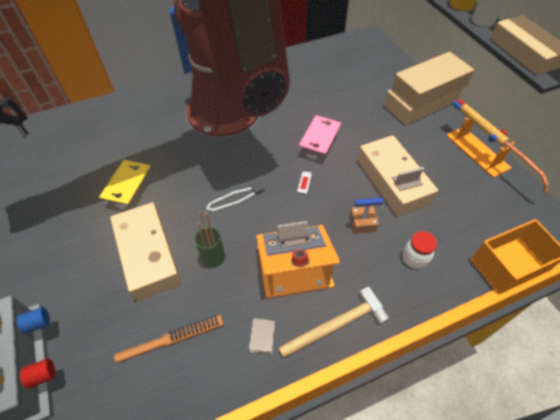

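View pics/top0.png

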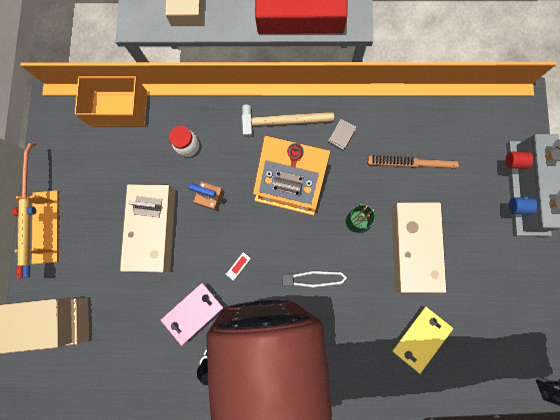

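Run:
```python
from h import *
np.set_printoptions(precision=3,suppress=True)
for n in("top","scene"):
    p=imaging.snapshot(n); c=cloud(p); hsv=cv2.cvtColor(p["img"],cv2.COLOR_RGB2HSV)
    ok=p["depth"]>0; H,S,V=[hsv[...,i].astype(int) for i in range(3)]
    X,Y,Z=c[...,0],c[...,1],c[...,2]
    def rect(m,name):
        q=c[m]; (cx,cy),sz,a=cv2.minAreaRect(q[:,:2].astype(np.float32)); print(n,name,len(q),"med",np.median(q,0),"rect",(round(cx,1),round(cy,1)),sz,a)
    rect(ok&(H>105)&(H<125)&(S>130)&(abs(X-580)<70)&(abs(Y-190)<70)&(Z>75)&(Z<120),"handle")
    q=c[ok&(H>105)&(H<125)&(S>130)&(abs(X-580)<70)&(abs(Y-190)<70)&(Z>90)&(Z<120)]
    if len(q)>5:
        e=np.linalg.eigh(np.cov(q[:,:2].T))[1][:,-1]; print("handle dir deg",np.degrees(np.arctan2(e[1],e[0])))
    rect(ok&(abs(Z-36)<5)&(abs(X-580)<60)&(abs(Y-190)<60)&(H<20)&(S>60),"block")
    rect(ok&(abs(Z-64)<5)&(abs(X-450)<150)&(abs(Y+345)<90)&(S<130),"brick")
    m=ok&(H>12)&(H<28)&(S>170)&(abs(X-620)<130)&(abs(Y+25)<120)&(Z>50)&(Z<150)
    q=c[m]; 
    nn=np.array([-.41,.1,.9]);
    for _ in range(8):
        d=q@nn; k=abs(d-np.median(d))<(15 if _<2 else 4); qq=q[k]; U=np.linalg.svd(qq-qq.mean(0))[2]; nn=U[2]*np.sign(U[2][2])
    print("panel n",nn,"tilt",np.degrees(np.arccos(nn[2])),"yaw",np.degrees(np.arctan2(-nn[1],-nn[0])),"d",nn@qq.mean(0),len(qq))
p=imaging.snapshot("top")
cv2.imwrite("pics/crop0.png",cv2.resize(p["img"][120:230,170:350],None,fx=4,fy=4,interpolation=cv2.INTER_CUBIC)[:,:,::-1])
```

```text
top handle 156 med [587.075 201.325 105.615] rect (588.1, 200.2) (71.04167938232422, 14.714639663696289) 71.38863372802734
handle dir deg 71.452566613447
top block 331 med [581.364 198.048  35.598] rect (589.3, 200.0) (60.871192932128906, 60.548770904541016) 71.99858093261719
top brick 4008 med [ 451.743 -359.301   64.357] rect (455.1, -360.2) (227.88922119140625, 115.91637420654297) 0.6257485747337341
panel n [-0.409  0.097  0.907] tilt 24.84775977659147 yaw -13.283773105463055 d -171.85555478252698 144
scene handle 128 med [590.507 201.523 105.952] rect (590.9, 202.3) (68.83006286621094, 15.197551727294922) 75.19247436523438
handle dir deg 72.69945051669922
scene block 383 med [593.679 198.734  36.685] rect (588.2, 202.3) (61.1454963684082, 63.03401565551758) 71.65259552001953
scene brick 3701 med [ 465.18  -358.81    64.253] rect (453.8, -357.8) (233.010009765625, 113.44746398925781) 0.7652440667152405
panel n [-0.405  0.095  0.909] tilt 24.606066240004324 yaw -13.173202653900763 d -167.62463969891897 1247
```

View pics/crop0.png

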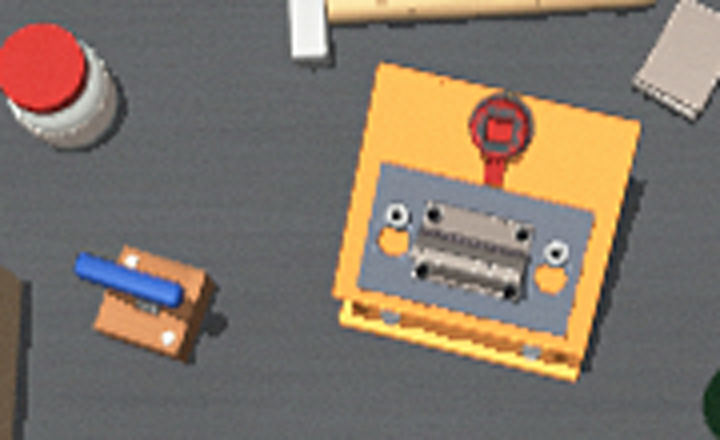

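The crop shows the blue‑grey plate with grey coupon on the yellow stand, at top‑image (291,183). That is the carrier. The pink plate (192,314) and yellow plate (423,340) lie loose on the bench and are look‑alikes. The red lock is at (295,152), its wing nearly straight down‑slope, and the key is at (206,192). The bare brick is the right one, at (418,248).

I'm moving over the stand for a close look with the wrist camera.

```bash
python3 -m crank '[{"claw":0,"dp":[0.12,0.16,0.14],"turn":[0,0,0.3]},{"claw":0,"dp":[0.12,0.16,0.14],"turn":[0,0,0.3]},{"claw":0,"dp":[0.12,0.16,0.14],"turn":[0,0,0.3]},{"claw":0,"dp":[0.12,0.16,0.14],"turn":[0,0,0.3]},{"claw":0,"dp":[0.12,0.16,0.14],"turn":[0,0,0.3]}]' | tail -8
python3 -m crank '[{"claw":0,"dp":[0.1,0.2,0],"turn":[0,0,0.5]},{"claw":0,"dp":[0.1,0.2,0],"turn":[0,0,0.5]},{"claw":0,"dp":[0.1,0.2,0],"turn":[0,0,0.5]},{"claw":0,"dp":[0.1,0.2,0],"turn":[0,0,0.5]},{"claw":0,"dp":[0.1,0.2,0],"turn":[0,0,0.5]}]' | tail -8
python3 -m crank '[{"claw":0,"dp":[0.15,0.18,0],"turn":[0,0,0.15]},{"claw":0,"dp":[0.15,0.18,0],"turn":[0,0,0.15]},{"claw":0,"dp":[0.15,0.18,0],"turn":[0,0,0.15]},{"claw":0,"dp":[0.15,0.18,0],"turn":[0,0,0.15]},{"claw":0,"dp":[0.15,0.18,0],"turn":[0,0,0.15]}]' | tail -8
python3 - <<'E'
from h import *
np.set_printoptions(precision=3,suppress=True)
s=r.sense(); print(s["tcp_pos"],s["ee_rot"],s["joint_positions"])
p=imaging.snapshot("wrist"); save(p,"w0.png"); print(p["cam_to_world"],p["intrinsics"])
for q in["stud_left","stud_right","web_grip","keyhole_left","keyhole_right","lock_recess","key_handle"]:
    for m in imaging.mark_of(q,p)[:1]: print(q,round(m["conf"],2),np.array(m["location"]),world(p,m["location"]))
E
```

```text
clock: 2.15
tcp_pos: [310.1, -407.8, 373.1]
ee_rot: [[0.813, 0.582, 0.001], [0.582, -0.813, -0.001], [-0.0, 0.001, -1.0]]
wrist_force: [0.4, -1.1, 0.3]
grip_width: 1.002
gripper_force: 0.0
clock: 2.65
tcp_pos: [410.2, -206.2, 372.0]
ee_rot: [[0.431, 0.902, 0.001], [0.902, -0.431, -0.0], [0.0, 0.001, -1.0]]
wrist_force: [-0.4, -0.6, 0.6]
grip_width: 0.999
gripper_force: 0.0
clock: 3.15
tcp_pos: [560.5, -26.7, 371.1]
ee_rot: [[0.294, 0.956, 0.0], [0.956, -0.294, 0.0], [0.0, 0.0, -1.0]]
wrist_force: [0.3, 0.3, 0.9]
grip_width: 0.997
gripper_force: 0.0
[560.53  -26.655 371.114] [[ 0.294  0.956  0.   ]
 [ 0.956 -0.294  0.   ]
 [ 0.     0.    -1.   ]] [-16.086   4.051  18.405 104.342   0.019  91.004]
[[  0.956  -0.28   -0.086 583.06 ]
 [ -0.293  -0.913  -0.285  45.431]
 [  0.001   0.298  -0.955 513.1  ]
 [  0.      0.      0.      1.   ]] [[357.283   0.    277.205]
 [  0.    357.283 213.239]
 [  0.      0.      1.   ]]
stud_left 0.59 [322.7 103.1] [630.411  29.534 105.96 ]
stud_right 0.61 [326.7 194.6] [608.493 -71.09  106.303]
web_grip 0.64 [310.  154.5] [601.295 -16.785 127.054]
keyhole_left 0.93 [309.2 102.3] [618.256  34.106  85.549]
keyhole_right 0.85 [27.1 50.5] [299.475 197.166  20.533]
lock_recess 0.91 [391.5 150.5] [685.004 -37.447 131.077]
```

View pics/w0.png

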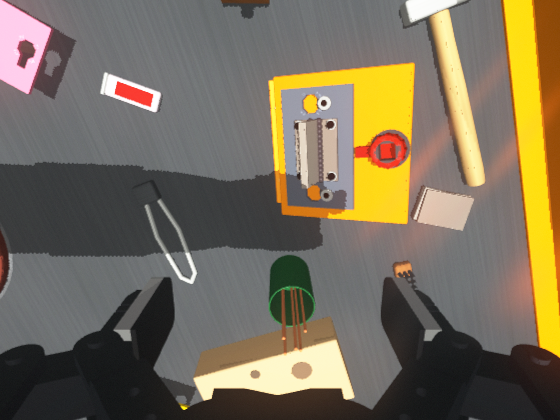

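Wrist view: carrier at (318,150), studs at (322,103) and (327,195), lock at (390,150) with its wing pointing almost straight down-slope. Next I'll fit the stand pose from all the cameras.

```bash
cat > fit.py <<'E'
from h import *
from scipy.optimize import least_squares
PTS={"stud_left":(12,52,12.5),"stud_right":(12,-52,12.5),"web_grip":(0,0,35),"keyhole_left":(-6,52,5),"keyhole_right":(-6,-52,5),"lock_recess":(81,0,6.5)}
def pose(v):
    a=np.radians(v[2]); t=np.radians(25); x=np.array([np.cos(a)*np.cos(t),np.sin(a)*np.cos(t),np.sin(t)]); y=np.array([-np.sin(a),np.cos(a),0])
    return np.array([v[0],v[1],90.]),np.c_[x,y,np.cross(x,y)]
def proj(p,X):
    T=np.linalg.inv(p["cam_to_world"]); c=T[:3,:3]@X+T[:3,3]; c=p["intrinsics"]@c; return c[:2]/c[2]
E
python3 - <<'E'
from fit import *
np.set_printoptions(precision=2,suppress=True)
for n in("wrist","top","scene"):
    p=imaging.snapshot(n); obs=[]
    o,R=pose((605,-22,-13.2))
    for q,l in PTS.items():
        e=proj(p,o+R@l); c=[m for m in imaging.mark_of(q,p) if np.hypot(*(np.array(m["location"])-e))<12]
        if c: obs.append((q,np.array(l,float),np.array(c[0]["location"])))
    f=lambda v:np.concatenate([proj(p,pose(v)[0]+pose(v)[1]@l)-m for q,l,m in obs])
    s=least_squares(f,(605,-22,-13.2),loss="soft_l1"); print(n,s.x); print([(o[0],f(s.x).reshape(-1,2)[i]) for i,o in enumerate(obs)])
    o,R=pose(s.x); hsv=cv2.cvtColor(p["img"],cv2.COLOR_RGB2HSV).astype(int)
    m=((hsv[...,0]<6)|(hsv[...,0]>172))&(hsv[...,1]>120); nz=R[:,2]
    q=np.array([R.T@(onplane(p,(u,v),nz,nz@(o+R@[0,0,8.5]))-o) for v,u in zip(*np.nonzero(m))])
    q=q[(q[:,0]>42)&(q[:,0]<110)&(abs(q[:,1])<30)]; wv=q[(q[:,0]<61)]
    if len(wv): print(" wing pts",len(wv),wv.min(0),wv.max(0),"angle from mean",np.arctan2(wv[:,1].mean(),81-wv[:,0].mean()),np.polyfit(wv[:,0],wv[:,1],1))
E
```

```text
wrist [613.67 -20.59 -12.29]
[('stud_left', array([-1.3 ,  0.29])), ('stud_right', array([-2.04,  1.72])), ('web_grip', array([ 2.44, -1.12])), ('keyhole_left', array([1.45, 0.02])), ('keyhole_right', array([-0.19,  0.96])), ('lock_recess', array([ 0.07, -2.47]))]
 wing pts 143 [45.83 -6.71  8.5 ] [60.08  4.22  8.5 ] angle from mean -0.04747116853711731 [ 0.04 -3.3 ]
top [613.09 -20.99  -5.97]
[('stud_right', array([ 0., -0.]))]
 wing pts 178 [ 42.02 -29.77   8.5 ] [60.92 29.4   8.5 ] angle from mean 0.006753457296802043 [ 0.08 -3.95]
scene [610.39 -19.22 -13.41]
[('stud_left', array([-1.03, -2.01])), ('stud_right', array([-1.87,  0.97])), ('web_grip', array([ 0.19, -0.02])), ('keyhole_left', array([1.9 , 3.27])), ('keyhole_right', array([3.29, 0.29])), ('lock_recess', array([-0.4 , -2.16]))]
 wing pts 5 [51.92 -6.16  8.5 ] [56.32 -1.02  8.5 ] angle from mean -0.12025365501297267 [-0.28 11.98]
```

```bash
python3 -m crank '[{"claw":0,"dp":[0.038,0.25,-0.07],"turn":[0,0,0]},{"claw":0,"dp":[0.038,0.25,-0.07],"turn":[0,0,0]},{"claw":0,"dp":[0.038,0.25,-0.07],"turn":[0,0,0]},{"claw":0,"dp":[0.038,0.25,-0.07],"turn":[0,0,0]},{"claw":0,"dp":[0.038,0.25,-0.07],"turn":[0,0,0]}]' | tail -8
python3 -m crank '[{"claw":0,"dp":[0,0.01,0],"turn":[0,0,0]},{"claw":0,"dp":[0,0.01,0],"turn":[0,0,0]}]' | head -2
python3 - <<'E'
from fit import *
np.set_printoptions(precision=2,suppress=True)
for n in("wrist","top","scene"):
    p=imaging.snapshot(n); c=cloud(p); hsv=cv2.cvtColor(p["img"],cv2.COLOR_RGB2HSV)
    if n=="wrist": save(p,"w1.png")
    ok=p["depth"]>0; H,S,V=[hsv[...,i].astype(int) for i in range(3)]
    X,Y,Z=c[...,0],c[...,1],c[...,2]
    near=ok&(abs(X-589)<60)&(abs(Y-201)<60)
    for nm,m in(("handle",near&(H>105)&(H<125)&(S>120)&(Z>100)&(Z<112)),("block",near&(abs(Z-36)<4)&(H<20)&(S>60))):
        q=c[m]
        if len(q)<20: continue
        e=np.linalg.eigh(np.cov(q[:,:2].T))[1][:,-1]
        print(n,nm,len(q),cv2.minAreaRect(q[:,:2].astype(np.float32)),q.mean(0),"dir",np.degrees(np.arctan2(e[1],e[0])))
    if n!="wrist":
        o,R=pose((612,-20,-13.2)); obs=[]
        for q,l in PTS.items():
            e=proj(p,o+R@l); cc=[m for m in imaging.mark_of(q,p) if np.hypot(*(np.array(m["location"])-e))<12]
            if cc: obs.append((q,np.array(l,float),np.array(cc[0]["location"])))
        if len(obs)<3: continue
        f=lambda v:np.concatenate([proj(p,pose(v)[0]+pose(v)[1]@l)-m for q,l,m in obs])
        s=least_squares(f,(612,-20,-13.2),loss="soft_l1"); print(n,s.x,f(s.x))
E
```

```text
clock: 5.1
tcp_pos: [595.4, 210.8, 304.2]
ee_rot: [[0.296, 0.955, 0.0], [0.955, -0.296, -0.0], [0.0, 0.0, -1.0]]
wrist_force: [0.9, -1.5, 1.0]
grip_width: 1.002
gripper_force: 0.0
clock: 5.3
tcp_pos: [594.9, 220.4, 304.0]
wrist handle 1022 ((589.6773681640625, 201.23321533203125), (70.68637084960938, 14.713492393493652), 72.70040130615234) [589.72 202.62 104.91] dir 72.77879824225383
wrist block 1722 ((589.516357421875, 200.69784545898438), (59.94998550415039, 59.998477935791016), 72.36341094970703) [590.1  202.64  35.45] dir 153.91388919345388
top handle 147 ((588.123046875, 199.92269897460938), (71.80235290527344, 14.15593147277832), 72.51707458496094) [587.92 200.42 105.36] dir 71.71728654954707
top block 302 ((589.5607299804688, 199.83815002441406), (62.004005432128906, 60.18159484863281), 72.16458129882812) [585.86 198.22  35.85] dir 128.128197599136
top [615.38 -20.52 -12.41] [ 4.07 -0.7  -3.02  0.68 -0.06 -1.55  1.91  1.02 -0.35 -1.27 -0.56  3.69]
scene handle 63 ((589.5950317382812, 202.825439453125), (64.58797454833984, 14.006978034973145), 69.02070617675781) [593.18 208.57 106.06] dir 73.74415614280159
scene block 372 ((588.4354858398438, 202.7855987548828), (61.7443962097168, 62.86383819580078), 71.37318420410156) [591.64 200.5   36.35] dir -140.21393994163293
scene [606.96 -20.43 -10.68] [ 0.64 -1.74 -1.31  0.46 -1.56 -2.52  0.45  0.71  1.32 -0.06 -0.07  1.11]
```

View pics/w1.png

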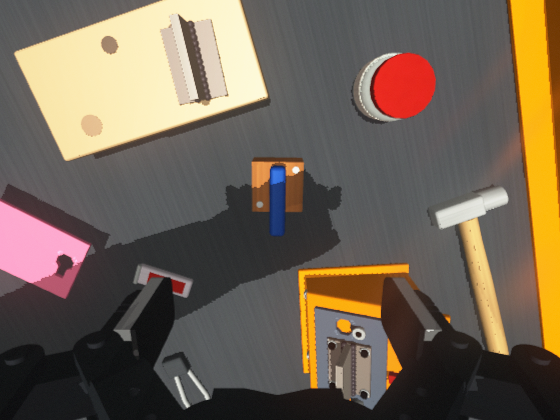

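Picture: key handle (278,200) in its block (277,187), aligned with the tool. I'm gripping it now.

```bash
python3 -m crank '[{"claw":0,"dp":[-0.0055,-0.0195,-0.03],"turn":[0,0,0]},{"claw":0,"dp":[-0.0055,-0.0195,-0.08],"turn":[0,0,0]},{"claw":0,"dp":[-0.0055,-0.0195,-0.13],"turn":[0,0,0]},{"claw":0,"dp":[-0.0055,-0.0195,-0.17],"turn":[0,0,0]},{"claw":0,"dp":[-0.0055,-0.0195,-0.19],"turn":[0,0,0]}]' | tail -8
python3 -m crank '[{"claw":0,"dp":[0,0,-0.02],"turn":[0,0,0]},{"claw":0,"dp":[0,0,-0.034],"turn":[0,0,0]},{"claw":0,"dp":[0,0,-0.034],"turn":[0,0,0]}]' | tail -8
```

```text
clock: 6.55
tcp_pos: [587.5, 199.0, 110.0]
ee_rot: [[0.296, 0.955, -0.005], [0.955, -0.296, -0.001], [-0.002, -0.005, -1.0]]
wrist_force: [0.1, -0.6, 0.2]
grip_width: 1.002
gripper_force: 0.0
clock: 6.85
tcp_pos: [588.5, 199.2, 78.5]
ee_rot: [[0.295, 0.955, -0.003], [0.955, -0.295, -0.0], [-0.001, -0.003, -1.0]]
wrist_force: [0.1, 0.3, 0.9]
grip_width: 0.998
gripper_force: 0.0
```

```bash
python3 -m crank '[{"claw":0,"dp":[0.0005,0.0015,0],"turn":[0,0,0]},{"claw":0.5,"dp":[0.0005,0.0015,0],"turn":[0,0,0]},{"claw":1,"dp":[0.0005,0.0015,0],"turn":[0,0,0]},{"claw":1,"dp":[0.0005,0.0015,0],"turn":[0,0,0]},{"claw":1,"dp":[0.0005,0.0015,0],"turn":[0,0,0]}]' 110 | tail -8
python3 -m crank '[{"claw":1,"dp":[0,0,0],"turn":[0,0,0]},{"claw":1,"dp":[0,0,0],"turn":[0,0,0]},{"claw":1,"dp":[0,0,0],"turn":[0,0,0]},{"claw":1,"dp":[0,0,0],"turn":[0,0,0]},{"claw":1,"dp":[0,0,0],"turn":[0,0,0]}]' | tail -8
```

```text
clock: 7.35
tcp_pos: [590.7, 200.8, 81.1]
ee_rot: [[0.296, 0.955, 0.001], [0.955, -0.296, 0.0], [0.0, 0.001, -1.0]]
wrist_force: [0.3, -0.1, 0.2]
grip_width: 0.33
gripper_force: 0.0
clock: 7.85
tcp_pos: [590.8, 200.8, 81.1]
ee_rot: [[0.296, 0.955, 0.001], [0.955, -0.296, 0.0], [0.0, 0.001, -1.0]]
wrist_force: [-0.5, 0.4, 5.5]
grip_width: 0.164
gripper_force: 108.1
```

```bash
python3 -m crank '[{"claw":1,"dp":[0,0,0.02],"turn":[0,0,0]},{"claw":1,"dp":[0,0,0.05],"turn":[0,0,0]},{"claw":1,"dp":[0,0,0.1],"turn":[0,0,0]},{"claw":1,"dp":[0,0,0.14],"turn":[0,0,0]},{"claw":1,"dp":[0,0,0.16],"turn":[0,0,0]}]' | tail -6
cat >> fit.py <<'E'
from scipy.spatial.transform import Rotation as Ro
def keytool(v,th,h,tip=75.0):
    """tool pose with key tip h above recess floor, key turned th about panel z"""
    o,R=pose(v); y=R@[np.cos(th),np.sin(th),0]; z=-R[:,2]
    return o+R@[81,0,6.5+h]-z*tip, np.c_[np.cross(y,z),y,z]
def delta(T):
    s=r.sense(); return (T[0]-s["tcp_pos"])/1000, Ro.from_matrix(T[1]@s["ee_rot"].T).as_rotvec()
E
python3 - <<'E'
from fit import *
np.set_printoptions(precision=4,suppress=True)
print(r.sense()["tcp_pos"]); T=keytool((612.5,-20.5,-12.9),.08,50); print(T[0],*delta(T))
E
```

```text
clock: 8.35
tcp_pos: [591.1, 200.9, 244.2]
ee_rot: [[0.296, 0.955, 0.003], [0.955, -0.296, 0.0], [0.001, 0.003, -1.0]]
wrist_force: [0.6, -0.7, -2.6]
grip_width: 0.164
gripper_force: 107.9
[591.1018 200.8791 244.158 ]
[629.8865 -24.482  243.4116] [ 0.0388 -0.2254 -0.0007] [-0.1307 -0.4136  0.1521]
```

```bash
python3 -m crank '[{"claw":1,"dp":[0.005,-0.04,0.02],"turn":[-0.02,-0.07,0.02]},{"claw":1,"dp":[0.015,-0.09,0.03],"turn":[-0.05,-0.17,0.06]},{"claw":1,"dp":[0.025,-0.14,0.03],"turn":[-0.09,-0.27,0.1]},{"claw":1,"dp":[0.034,-0.19,0.03],"turn":[-0.12,-0.37,0.135]},{"claw":1,"dp":[0.038,-0.225,0.02],"turn":[-0.1307,-0.4136,0.152]}]' | tail -6
python3 -m crank '[{"claw":1,"dp":[0,0,-0.02],"turn":[0,0,0]},{"claw":1,"dp":[0,0,-0.02],"turn":[0,0,0]},{"claw":1,"dp":[0,0,-0.02],"turn":[0,0,0]}]' | tail -6
python3 - <<'E'
from fit import *
np.set_printoptions(precision=3,suppress=True)
print(r.sense()["joint_positions"])
p=imaging.snapshot("wrist"); save(p,"w2.png"); obs=[]; v0=(612.5,-20.5,-12.9); o,R=pose(v0)
for q,l in PTS.items():
    e=proj(p,o+R@l); cc=[m for m in imaging.mark_of(q,p) if np.hypot(*(np.array(m["location"])-e))<30]
    if cc: obs.append((q,np.array(l,float),np.array(cc[0]["location"]))); print(q,e,cc[0]["location"],round(cc[0]["conf"],2))
f=lambda v:np.concatenate([proj(p,pose(v)[0]+pose(v)[1]@l)-m for q,l,m in obs])
if len(obs)>2:
    s=least_squares(f,v0,loss="soft_l1"); print(s.x); print(f(s.x).reshape(-1,2))
print(*delta(keytool(v0,.08,50)))
E
```

```text
clock: 8.85
tcp_pos: [628.1, -26.1, 261.0]
ee_rot: [[0.151, 0.898, 0.413], [0.988, -0.122, -0.097], [-0.037, 0.423, -0.905]]
wrist_force: [-0.1, 1.7, -3.1]
grip_width: 0.163
gripper_force: 108.2
clock: 9.15
tcp_pos: [627.9, -23.8, 239.8]
ee_rot: [[0.152, 0.901, 0.407], [0.988, -0.124, -0.095], [-0.035, 0.417, -0.908]]
wrist_force: [1.1, 1.5, -1.3]
grip_width: 0.165
gripper_force: 107.9
[-14.333 -21.217 -22.743  63.768   0.524  84.121]
stud_left [191.193 129.246] [193.0, 129.9] 0.72
stud_right [190.041 263.082] [192.7, 259.9] 0.81
web_grip [165.455 207.256] [167.8, 205.8] 0.85
keyhole_left [168.777 126.423] [171.3, 127.8] 0.78
keyhole_right [170.045 257.425] [169.4, 256.6] 0.92
lock_recess [282.166 205.053] [283.1, 204.4] 0.82
[613.919 -20.393 -13.047]
[[ 0.32  -1.149]
 [-1.099  2.539]
 [-0.313  0.725]
 [-0.409 -1.9  ]
 [ 2.195  0.168]
 [ 0.677  0.274]]
[ 0.001 -0.001  0.002] [ 0.001 -0.003 -0.   ]
```

View pics/w2.png

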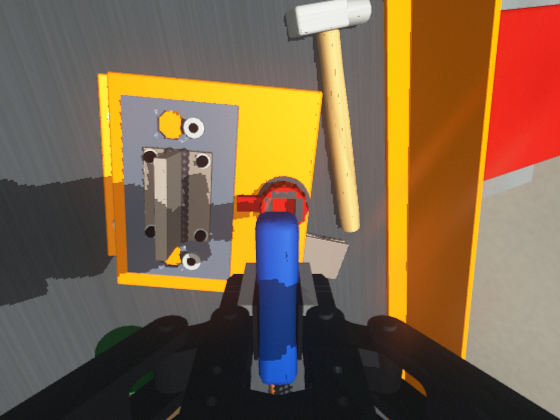

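Run:
```python
from fit import *
np.set_printoptions(precision=4,suppress=True)
v=(613.9,-20.4,-13.05); print(*delta(keytool(v,.08,20)),*delta(keytool(v,.08,0))); print(pose(v)[1])
```

```text
[ 0.0149 -0.0035 -0.025 ] [ 0.0008 -0.0027 -0.0027] [ 0.0231 -0.0054 -0.0431] [ 0.0008 -0.0027 -0.0027]
[[ 0.8829  0.2258 -0.4117]
 [-0.2046  0.9742  0.0954]
 [ 0.4226  0.      0.9063]]
```

```bash
python3 -m crank '[{"claw":1,"dp":[0.007,-0.002,-0.012],"turn":[0,-0.003,-0.003]},{"claw":1,"dp":[0.015,-0.0035,-0.025],"turn":[0,-0.003,-0.003]},{"claw":1,"dp":[0.015,-0.0035,-0.025],"turn":[0,-0.003,-0.003]},{"claw":1,"dp":[0.015,-0.0035,-0.025],"turn":[0,-0.003,-0.003]}]' | tail -6
python3 - <<'E'
from fit import *
np.set_printoptions(precision=4,suppress=True)
v=(613.9,-20.4,-13.05); print(*delta(keytool(v,.08,20)),*delta(keytool(v,.08,0)))
E
```

```text
clock: 9.9
tcp_pos: [643.0, -27.7, 214.1]
ee_rot: [[0.156, 0.899, 0.409], [0.987, -0.127, -0.096], [-0.034, 0.419, -0.907]]
wrist_force: [0.3, 0.4, -2.1]
grip_width: 0.166
gripper_force: 108.0
[0.0006 0.0004 0.0022] [ 0.0001 -0.0024  0.0012] [ 0.0089 -0.0015 -0.016 ] [ 0.0001 -0.0024  0.0012]
```

```bash
python3 -m crank '[{"claw":1,"dp":[0.003,-0.0005,-0.004],"turn":[0,-0.002,0]},{"claw":1,"dp":[0.005,-0.0005,-0.008],"turn":[0,-0.002,0]},{"claw":1,"dp":[0.005,-0.0005,-0.008],"turn":[0,-0.002,0]}]' | tail -6
python3 -m crank '[{"claw":1,"dp":[0.002,-0.0005,-0.004],"turn":[0,0,0]},{"claw":1,"dp":[0.003,-0.001,-0.007],"turn":[0,0,0]},{"claw":1,"dp":[0.003,-0.001,-0.007],"turn":[0,0,0]}]' | tail -6
python3 - <<'E'
from fit import *
np.set_printoptions(precision=4,suppress=True)
v=(613.9,-20.4,-13.05); print(*delta(keytool(v,.08,0)),r.sense()["wrist_torque"])
E
```

```text
clock: 10.2
tcp_pos: [648.3, -28.2, 207.0]
ee_rot: [[0.156, 0.897, 0.413], [0.987, -0.127, -0.096], [-0.034, 0.422, -0.906]]
wrist_force: [0.2, 0.0, -2.6]
grip_width: 0.165
gripper_force: 108.1
clock: 10.5
tcp_pos: [651.7, -29.2, 201.0]
ee_rot: [[0.155, 0.897, 0.414], [0.987, -0.127, -0.096], [-0.034, 0.424, -0.905]]
wrist_force: [-3.2, 3.2, 3.6]
grip_width: 0.162
gripper_force: 130.4
[ 0.0002 -0.     -0.0029] [0.0008 0.0025 0.0009] [0.5974 0.5373 0.0443]
```

```bash
python3 -m crank '[{"claw":1,"dp":[0.0006,-0.0002,-0.0014],"turn":[0,0,0]},{"claw":1,"dp":[0.0012,-0.0003,-0.0027],"turn":[0,0,0]},{"claw":1,"dp":[0.0012,-0.0003,-0.0027],"turn":[0,0,0]}]' | tail -6
python3 - <<'E'
from fit import *
np.set_printoptions(precision=4,suppress=True)
v=(613.9,-20.4,-13.05); print(*delta(keytool(v,.08,0)),r.sense()["wrist_torque"])
E
```

```text
clock: 10.8
tcp_pos: [653.1, -29.6, 199.2]
ee_rot: [[0.156, 0.897, 0.415], [0.987, -0.127, -0.097], [-0.034, 0.425, -0.905]]
wrist_force: [-0.2, 9.0, 2.4]
grip_width: 0.157
gripper_force: 147.6
[-0.0012  0.0004 -0.0011] [0.0011 0.0035 0.0011] [0.9811 0.4256 0.4695]
```

```bash
python3 -m crank '[{"claw":1,"dp":[0.0002,0.001,0.0005],"turn":[-0.049,0.011,0.109]},{"claw":1,"dp":[0.0002,0.001,0.0005],"turn":[-0.099,0.023,0.217]},{"claw":1,"dp":[0.0002,0.001,0.0005],"turn":[-0.148,0.034,0.326]},{"claw":1,"dp":[0.0002,0.001,0.0005],"turn":[-0.198,0.046,0.435]},{"claw":1,"dp":[0.0002,0.001,0.0005],"turn":[-0.247,0.057,0.544]}]' | tail -6
python3 - <<'E'
from fit import *
np.set_printoptions(precision=4,suppress=True)
v=(613.9,-20.4,-13.05); print(*delta(keytool(v,.68,0)),r.sense()["wrist_torque"])
E
```

```text
clock: 11.3
tcp_pos: [653.0, -28.8, 199.3]
ee_rot: [[-0.382, 0.826, 0.415], [0.884, 0.457, -0.096], [-0.269, 0.33, -0.905]]
wrist_force: [-7.6, -5.4, 8.8]
grip_width: 0.158
gripper_force: 142.0
[-0.0012 -0.0004 -0.0012] [ 0.0024  0.0028 -0.0039] [-0.1876  1.7952 -0.5763]
```

```bash
python3 -m crank '[{"claw":1,"dp":[-0.0005,-0.0003,0],"turn":[-0.049,0.011,0.109]},{"claw":1,"dp":[-0.0005,-0.0003,0],"turn":[-0.099,0.023,0.217]},{"claw":1,"dp":[-0.0005,-0.0003,0],"turn":[-0.148,0.034,0.326]},{"claw":1,"dp":[-0.0005,-0.0003,0],"turn":[-0.198,0.046,0.435]},{"claw":1,"dp":[-0.0005,-0.0003,0],"turn":[-0.247,0.057,0.544]}]' | tail -6
python3 -m crank '[{"claw":1,"dp":[0,0,0],"turn":[-0.049,0.011,0.109]},{"claw":1,"dp":[0,0,0],"turn":[-0.099,0.023,0.217]},{"claw":1,"dp":[0,0,0],"turn":[-0.144,0.033,0.317]},{"claw":1,"dp":[0,0,0],"turn":[-0.144,0.033,0.317]}]' | tail -6
python3 - <<'E'
from fit import *
np.set_printoptions(precision=4,suppress=True)
v=(613.9,-20.4,-13.05); print(*delta(keytool(v,1.63,0)),r.sense()["wrist_torque"],r.sense()["joint_positions"])
p=imaging.snapshot("wrist"); save(p,"w3.png")
E
```

```text
clock: 11.8
tcp_pos: [652.8, -29.0, 199.5]
ee_rot: [[-0.782, 0.465, 0.415], [0.471, 0.877, -0.094], [-0.408, 0.122, -0.905]]
wrist_force: [-8.7, 4.2, 0.1]
grip_width: 0.16
gripper_force: 140.9
clock: 12.2
tcp_pos: [652.8, -28.9, 199.6]
ee_rot: [[-0.894, 0.171, 0.415], [0.146, 0.985, -0.093], [-0.425, -0.023, -0.905]]
wrist_force: [-2.7, 1.7, 6.2]
grip_width: 0.161
gripper_force: 140.6
[-0.0009 -0.0003 -0.0015] [-0.0015  0.0033 -0.0018] [ 0.3065 -1.1857  0.0952] [-14.2985 -17.2888 -23.9373  58.1965   0.6915  -4.5623]
```

View pics/w3.png

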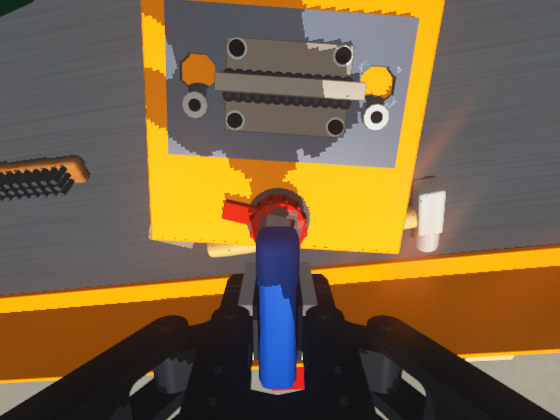

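The wing at (237,211) now points sideways from the lock at (280,217), so the lock is open. I'm withdrawing the key.

```bash
python3 -m crank '[{"claw":1,"dp":[-0.006,0.0015,0.013],"turn":[0,0,0]},{"claw":1,"dp":[-0.014,0.003,0.031],"turn":[0,0,0]},{"claw":1,"dp":[-0.03,0.007,0.066],"turn":[0,0,0]},{"claw":1,"dp":[-0.03,0.007,0.066],"turn":[0,0,0]}]' | tail -6
python3 - <<'E'
from fit import *
np.set_printoptions(precision=4,suppress=True)
p=imaging.snapshot("wrist"); obs=[]; v0=(613.9,-20.4,-13.05); o,R=pose(v0)
for q,l in PTS.items():
    e=proj(p,o+R@l); cc=[m for m in imaging.mark_of(q,p) if np.hypot(*(np.array(m["location"])-e))<30]
    if cc: obs.append((q,np.array(l,float),np.array(cc[0]["location"])))
f=lambda v:np.concatenate([proj(p,pose(v)[0]+pose(v)[1]@l)-m for q,l,m in obs])
s=least_squares(f,v0,loss="soft_l1"); print(s.x,[o[0] for o in obs]); print(f(s.x).reshape(-1,2))
a=np.radians(72.4); y=np.array([np.cos(a),np.sin(a),0]); z=np.array([0,0,-1.])
print(*delta((np.array([590,201,230]),np.c_[np.cross(y,z),y,z])))
E
```

```text
clock: 12.65
tcp_pos: [622.7, -21.8, 270.8]
ee_rot: [[-0.891, 0.175, 0.419], [0.149, 0.984, -0.095], [-0.429, -0.022, -0.903]]
wrist_force: [0.9, -0.7, -0.4]
grip_width: 0.159
gripper_force: 113.3
[613.7882 -19.4161 -13.2752] ['stud_left', 'stud_right', 'web_grip', 'keyhole_left', 'keyhole_right', 'lock_recess']
[[-0.6495 -0.4296]
 [ 1.0502  0.5561]
 [-0.3149 -0.0309]
 [ 0.4826  2.0442]
 [-1.8147 -2.3227]
 [ 0.8478 -0.0366]]
[-0.0318  0.2228 -0.0328] [ 0.1247  0.4171 -0.1356]
```

```bash
python3 -m crank '[{"claw":1,"dp":[-0.006,0.045,0],"turn":[0.025,0.085,-0.027]},{"claw":1,"dp":[-0.012,0.09,0],"turn":[0.05,0.17,-0.055]},{"claw":1,"dp":[-0.019,0.135,-0.01],"turn":[0.075,0.25,-0.08]},{"claw":1,"dp":[-0.025,0.18,-0.02],"turn":[0.1,0.335,-0.109]},{"claw":1,"dp":[-0.032,0.223,-0.033],"turn":[0.125,0.417,-0.136]}]' | tail -6
python3 -m crank '[{"claw":1,"dp":[0,0,-0.02],"turn":[0,0,0]},{"claw":1,"dp":[0,0,-0.05],"turn":[0,0,0]},{"claw":1,"dp":[0,0,-0.07],"turn":[0,0,0]},{"claw":1,"dp":[0,0,-0.08],"turn":[0,0,0]},{"claw":1,"dp":[0,0,-0.08],"turn":[0,0,0]}]' | tail -6
python3 - <<'E'
from fit import *
np.set_printoptions(precision=4,suppress=True)
a=np.radians(72.4); y=np.array([np.cos(a),np.sin(a),0]); z=np.array([0,0,-1.])
print(*delta((np.array([590.,201,81]),np.c_[np.cross(y,z),y,z])))
p=imaging.snapshot("wrist"); c=cloud(p); hsv=cv2.cvtColor(p["img"],cv2.COLOR_RGB2HSV).astype(int)
m=(p["depth"]>0)&(abs(c[...,2]-36)<4)&(abs(c[...,0]-589)<50)&(abs(c[...,1]-201)<50)&(hsv[...,0]<20)&(hsv[...,1]>60)
print(m.sum(),cv2.minAreaRect(c[m][:,:2].astype(np.float32)))
E
```

```text
clock: 13.5
tcp_pos: [590.3, 203.2, 231.0]
ee_rot: [[-0.953, 0.304, -0.0], [0.304, 0.953, -0.0], [0.0, -0.0, -1.0]]
wrist_force: [-0.6, -0.2, -2.5]
grip_width: 0.157
gripper_force: 113.0
clock: 14.0
tcp_pos: [589.3, 201.0, 149.4]
ee_rot: [[-0.953, 0.303, -0.001], [0.303, 0.953, -0.001], [0.0, -0.001, -1.0]]
wrist_force: [0.3, -0.2, -2.9]
grip_width: 0.157
gripper_force: 113.0
[ 0.0007 -0.     -0.0684] [ 0.001  -0.0007  0.0002]
4937 ((589.0887451171875, 201.25860595703125), (60.154327392578125, 59.993289947509766), 72.47721099853516)
```

```bash
python3 -m crank '[{"claw":1,"dp":[0,0,-0.02],"turn":[0,0,0]},{"claw":1,"dp":[0,0,-0.034],"turn":[0,0,0]},{"claw":1,"dp":[0,0,-0.044],"turn":[0,0,0]},{"claw":1,"dp":[0,0,-0.05],"turn":[0,0,0]},{"claw":1,"dp":[0,0,-0.05],"turn":[0,0,0]}]' | tail -6
python3 -m crank '[{"claw":1,"dp":[0,0,-0.008],"turn":[0,0,0]},{"claw":1,"dp":[0,0,-0.014],"turn":[0,0,0]},{"claw":1,"dp":[0,0,-0.017],"turn":[0,0,0]},{"claw":1,"dp":[0,0,-0.017],"turn":[0,0,0]}]' | tail -6
```

```text
clock: 14.55
tcp_pos: [589.1, 201.8, 101.1]
ee_rot: [[-0.953, 0.302, -0.0], [0.302, 0.953, 0.001], [0.0, 0.001, -1.0]]
wrist_force: [-2.5, 1.8, -3.6]
grip_width: 0.154
gripper_force: 113.1
clock: 14.95
tcp_pos: [589.0, 202.8, 88.9]
ee_rot: [[-0.954, 0.301, 0.002], [0.301, 0.954, 0.002], [-0.001, 0.002, -1.0]]
wrist_force: [-20.7, 3.1, 31.5]
grip_width: 0.158
gripper_force: 118.0
```

```bash
python3 -m crank '[{"claw":1,"dp":[0,0,0.009],"turn":[0,0,0]},{"claw":1,"dp":[-0.0015,0,0.009],"turn":[0,0,0]},{"claw":1,"dp":[-0.0015,0,0.009],"turn":[0,0,0]}]' | tail -6
python3 -m crank '[{"claw":1,"dp":[0,0,-0.003],"turn":[0,0,0]},{"claw":1,"dp":[0,0,-0.006],"turn":[0,0,0]},{"claw":1,"dp":[0,0,-0.009],"turn":[0,0,0]},{"claw":1,"dp":[0,0,-0.009],"turn":[0,0,0]}]' | tail -6
python3 -c "
from h import *
print(r.sense()['wrist_torque'])
p=imaging.snapshot('wrist');save(p,'w4.png')"
```

```text
clock: 15.25
tcp_pos: [588.0, 201.8, 94.2]
ee_rot: [[-0.953, 0.302, 0.001], [0.302, 0.953, 0.001], [-0.001, 0.001, -1.0]]
wrist_force: [-5.7, 2.7, 2.5]
grip_width: 0.156
gripper_force: 113.6
clock: 15.65
tcp_pos: [588.2, 202.5, 88.5]
ee_rot: [[-0.954, 0.301, 0.003], [0.301, 0.954, 0.002], [-0.002, 0.002, -1.0]]
wrist_force: [-17.1, 2.8, 26.3]
grip_width: 0.159
gripper_force: 117.2
[0.7393439  4.15478471 0.02810931]
```

View pics/w4.png

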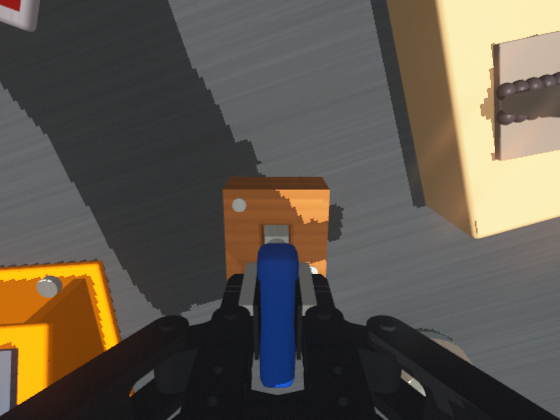

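The tip is in the hole at (277,235) but slightly pitched in the grip. I'll relieve it and release so it seats itself.

```bash
python3 -m crank '[{"claw":1,"dp":[-0.0005,0,0.004],"turn":[0,0,0]},{"claw":1,"dp":[-0.0005,0,0.004],"turn":[0,0,0]},{"claw":0.6,"dp":[-0.0005,0,0.004],"turn":[0,0,0]},{"claw":0.3,"dp":[-0.0005,0,0.004],"turn":[0,0,0]},{"claw":0,"dp":[-0.0005,0,0.004],"turn":[0,0,0]}]' | tail -6
python3 -m crank '[{"claw":0,"dp":[0,0,0],"turn":[0,0,0]},{"claw":0,"dp":[0,0,0],"turn":[0,0,0]},{"claw":0,"dp":[0,0,0.03],"turn":[0,0,0]},{"claw":0,"dp":[0,0,0.08],"turn":[0,0,0]},{"claw":0,"dp":[0,0,0.13],"turn":[0,0,0]}]' | tail -6
python3 - <<'E'
from fit import *
np.set_printoptions(precision=2,suppress=True)
p=imaging.snapshot("wrist"); c=cloud(p); save(p,"w5.png"); hsv=cv2.cvtColor(p["img"],cv2.COLOR_RGB2HSV).astype(int)
m=(p["depth"]>0)&(abs(c[...,0]-589)<60)&(abs(c[...,1]-201)<60)&(c[...,2]>60)&(c[...,2]<140)&(hsv[...,0]>105)&(hsv[...,0]<125)&(hsv[...,1]>120)
q=c[m]; zt=np.percentile(q[:,2],95); t=q[q[:,2]>zt-8]
print(len(q),zt,cv2.minAreaRect(t[:,:2].astype(np.float32)))
A=np.c_[t[:,:2]-t[:,:2].mean(0),np.ones(len(t))]; print("slopes",np.linalg.lstsq(A,t[:,2],rcond=None)[0])
E
```

```text
clock: 16.2
tcp_pos: [589.0, 201.0, 89.1]
ee_rot: [[-0.953, 0.303, 0.004], [0.303, 0.953, -0.001], [-0.004, 0.001, -1.0]]
wrist_force: [-0.5, -0.5, -0.3]
grip_width: 0.662
gripper_force: 0.0
clock: 16.7
tcp_pos: [587.6, 201.0, 219.3]
ee_rot: [[-0.953, 0.302, 0.001], [0.302, 0.953, -0.001], [-0.001, -0.001, -1.0]]
wrist_force: [1.8, -0.2, 0.3]
grip_width: 1.004
gripper_force: 0.0
1727 108.74055363567895 ((596.9541625976562, 198.32615661621094), (14.846839904785156, 70.34015655517578), 72.97564697265625)
slopes [ -0.09   0.05 105.23]
```

View pics/w5.png

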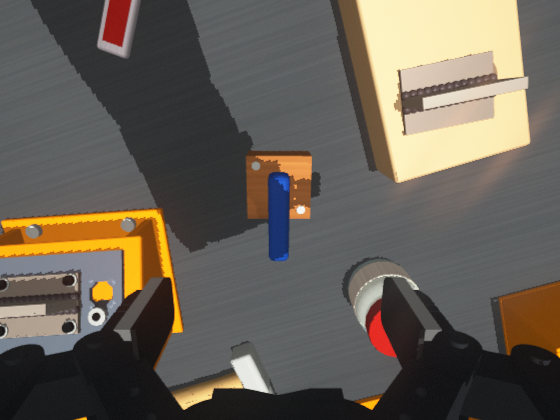

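The key stands at (279,215), leaning about 6°, which is within the limit; its handle height shows it is fully seated. Next is the carrier.

```bash
cat >> fit.py <<'E'
V=(613.85,-19.9,-13.15)
def webtool(xyz,v=V):
    o,R=pose(v); return o+R@np.array(xyz,float), np.c_[R[:,1],R[:,0],-R[:,2]]
E
python3 - <<'E'
from fit import *
np.set_printoptions(precision=4,suppress=True)
print(*delta(webtool((0,0,80))), r.sense()["joint_positions"])
E
```

```text
[-0.0097 -0.2136 -0.0673] [ 0.2457 -0.4055 -1.4653] [ 6.8685  9.2243  8.9307 88.9667 -0.0554 24.4687]
```

```bash
python3 -m crank '[{"claw":0,"dp":[0,-0.02,0.04],"turn":[0.022,-0.037,-0.133]},{"claw":0,"dp":[0,-0.05,0.05],"turn":[0.044,-0.073,-0.266]},{"claw":0,"dp":[-0.005,-0.07,0.05],"turn":[0.067,-0.11,-0.4]},{"claw":0,"dp":[-0.005,-0.09,0.05],"turn":[0.089,-0.147,-0.533]},{"claw":0,"dp":[-0.005,-0.11,0.05],"turn":[0.112,-0.184,-0.666]}]' | tail -6
python3 -m crank '[{"claw":0,"dp":[0,-0.02,-0.02],"turn":[0.022,-0.037,-0.133]},{"claw":0,"dp":[0,-0.05,-0.04],"turn":[0.044,-0.073,-0.266]},{"claw":0,"dp":[-0.005,-0.07,-0.05],"turn":[0.067,-0.11,-0.4]},{"claw":0,"dp":[-0.005,-0.09,-0.06],"turn":[0.089,-0.147,-0.533]},{"claw":0,"dp":[-0.005,-0.105,-0.08],"turn":[0.112,-0.184,-0.666]}]' | tail -6
python3 - <<'E'
from fit import *
np.set_printoptions(precision=4,suppress=True)
print(*delta(webtool((0,0,80))), r.sense()["joint_positions"])
E
```

```text
clock: 17.25
tcp_pos: [583.4, 90.1, 268.8]
ee_rot: [[-0.547, 0.811, 0.209], [0.833, 0.552, 0.042], [-0.081, 0.197, -0.977]]
wrist_force: [1.1, 0.5, -0.4]
grip_width: 1.002
gripper_force: 0.0
clock: 17.75
tcp_pos: [579.0, -15.4, 189.7]
ee_rot: [[0.098, 0.916, 0.389], [0.995, -0.083, -0.055], [-0.018, 0.392, -0.92]]
wrist_force: [0.3, -0.5, 0.1]
grip_width: 1.007
gripper_force: 0.0
[ 0.002   0.0032 -0.0272] [ 0.0123 -0.0354 -0.131 ] [-16.1813 -29.101  -33.2559  62.9213   3.1959  79.8834]
```

Aligned hover, then re-measure the web and panel from close by.

```bash
python3 -m crank '[{"claw":0,"dp":[0.002,0.003,0],"turn":[0.012,-0.035,-0.131]},{"claw":0,"dp":[0.002,0.003,0],"turn":[0.012,-0.035,-0.131]},{"claw":0,"dp":[0.002,0.003,0],"turn":[0.012,-0.035,-0.131]}]' | tail -6
python3 - <<'E'
from fit import *
np.set_printoptions(precision=4,suppress=True)
p=imaging.snapshot("wrist"); save(p,"w6.png"); obs=[]; v0=V; o,R=pose(v0)
for q,l in PTS.items():
    e=proj(p,o+R@l); cc=[m for m in imaging.mark_of(q,p) if np.hypot(*(np.array(m["location"])-e))<30]
    if cc: obs.append((q,np.array(l,float),np.array(cc[0]["location"])))
f=lambda v:np.concatenate([proj(p,pose(v)[0]+pose(v)[1]@l)-m for q,l,m in obs])
print([o[0] for o in obs])
if len(obs)>2: s=least_squares(f,v0,loss="soft_l1"); print(s.x); print(f(s.x).reshape(-1,2))
c=(cloud(p)-o)@R; m=(p["depth"]>0)&(abs(c[...,2]-48)<6)&(abs(c[...,0])<25)&(abs(c[...,1])<50); q=c[m]
print("web top panel coords",m.sum(),np.percentile(q,[2,50,98],axis=0) if m.any() else 0)
print(*delta(webtool((0,0,17)))); print(*delta(webtool((0,0,50))))
E
```

```text
clock: 18.05
tcp_pos: [580.5, -10.5, 189.1]
ee_rot: [[0.216, 0.887, 0.408], [0.976, -0.196, -0.092], [-0.002, 0.419, -0.908]]
wrist_force: [-0.1, 0.5, -0.1]
grip_width: 0.998
gripper_force: 0.0
['stud_right', 'web_grip', 'keyhole_left', 'keyhole_right', 'lock_recess']
[613.6111 -19.1616 -13.4036]
[[-0.4414  0.2036]
 [ 0.2391  2.6229]
 [ 0.8947  0.279 ]
 [-0.5879 -1.0589]
 [-0.2009 -2.1223]]
web top panel coords 1579 [[ -4.0345 -32.4748  43.9838]
 [ -0.1817   3.8053  49.4678]
 [  3.7629  35.0654  50.7692]]
[ 0.0264 -0.0073 -0.0833] [ 0.0001 -0.0049 -0.0073]
[ 0.0128 -0.0042 -0.0533] [ 0.0001 -0.0049 -0.0073]
```

View pics/w6.png

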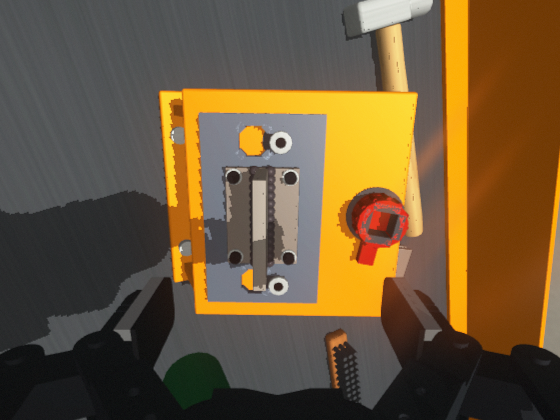

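Wing at (367,250), fully sideways from the lock (382,222). The web is centred at (260,228), and the measured panel coordinates match to within about 1 mm. I'm descending to grip.

```bash
python3 -m crank '[{"claw":0,"dp":[0.007,-0.002,-0.027],"turn":[0,-0.005,-0.007]},{"claw":0,"dp":[0.013,-0.004,-0.053],"turn":[0,-0.005,-0.007]},{"claw":0,"dp":[0.02,-0.006,-0.07],"turn":[0,-0.005,-0.007]},{"claw":0,"dp":[0.026,-0.007,-0.082],"turn":[0,-0.005,-0.007]},{"claw":0,"dp":[0.026,-0.007,-0.082],"turn":[0,-0.005,-0.007]}]' | tail -6
python3 - <<'E'
from fit import *
np.set_printoptions(precision=4,suppress=True)
print(*delta(webtool((0,0.5,17))))
E
```

```text
clock: 18.9
tcp_pos: [605.7, -17.7, 104.4]
ee_rot: [[0.228, 0.884, 0.409], [0.974, -0.207, -0.096], [0.0, 0.42, -0.907]]
wrist_force: [-0.2, 0.2, 0.3]
grip_width: 1.001
gripper_force: 0.0
[ 0.0013 -0.      0.001 ] [-0.0007 -0.0026  0.0003]
```

```bash
python3 -m crank '[{"claw":0.4,"dp":[0.001,0,0.001],"turn":[0,-0.002,0]},{"claw":0.8,"dp":[0.001,0,0.001],"turn":[0,-0.002,0]},{"claw":1,"dp":[0.001,0,0.001],"turn":[0,-0.002,0]},{"claw":1,"dp":[0.001,0,0.001],"turn":[0,-0.002,0]},{"claw":1,"dp":[0.001,0,0.001],"turn":[0,-0.002,0]}]' 110 | tail -6
python3 -m crank '[{"claw":1,"dp":[0,0,0],"turn":[0,0,0]},{"claw":1,"dp":[0,0,0],"turn":[0,0,0]},{"claw":1,"dp":[0,0,0],"turn":[0,0,0]},{"claw":1,"dp":[0,0,0],"turn":[0,0,0]},{"claw":1,"dp":[0,0,0],"turn":[0,0,0]}]' | tail -6
python3 - <<'E'
from fit import *
np.set_printoptions(precision=4,suppress=True)
print(*delta(webtool((0,0.5,17))),r.sense()["wrist_torque"])
E
```

```text
clock: 19.4
tcp_pos: [607.5, -17.8, 107.9]
ee_rot: [[0.228, 0.881, 0.414], [0.974, -0.206, -0.096], [0.001, 0.425, -0.905]]
wrist_force: [0.3, 0.2, -0.5]
grip_width: 0.139
gripper_force: 0.0
clock: 19.9
tcp_pos: [606.9, -17.7, 107.7]
ee_rot: [[0.228, 0.882, 0.413], [0.974, -0.207, -0.096], [0.0, 0.424, -0.906]]
wrist_force: [-7.4, 1.7, 5.8]
grip_width: 0.075
gripper_force: 108.4
[ 0.0001 -0.0001 -0.0023] [-0.0001  0.0015  0.0003] [ 0.2853  1.313  -0.0436]
```

```bash
python3 -m crank '[{"claw":1,"dp":[-0.0003,0.0001,0.0009],"turn":[0,0,0]},{"claw":1,"dp":[-0.0007,0.0002,0.0016],"turn":[0,0,0]},{"claw":1,"dp":[-0.0007,0.0002,0.0016],"turn":[0,0,0]}]' | tail -6
python3 - <<'E'
from fit import *
np.set_printoptions(precision=4,suppress=True)
s=r.sense(); o,R=pose(V); print((s["tcp_pos"]-o)@R, s["wrist_force"]@R,s["wrist_torque"])
E
```

```text
clock: 20.2
tcp_pos: [605.7, -17.4, 107.7]
ee_rot: [[0.228, 0.882, 0.411], [0.974, -0.207, -0.096], [0.001, 0.422, -0.906]]
wrist_force: [0.1, 0.3, -7.6]
grip_width: 0.071
gripper_force: 107.1
[-0.2051  0.6002 19.6803] [-3.1487  0.3309 -6.8676] [ 0.2741  0.9683 -0.0002]
```

```bash
python3 -m crank '[{"claw":1,"dp":[0.003,-0.0006,0.002],"turn":[0,0,0]},{"claw":1,"dp":[0.0072,-0.0016,0.004],"turn":[0,0,0]},{"claw":1,"dp":[0.0115,-0.0026,0.006],"turn":[0,0,0]},{"claw":1,"dp":[0.0157,-0.0036,0.008],"turn":[0,0,0]},{"claw":1,"dp":[0.0157,-0.0036,0.008],"turn":[0,0,0]}]' | tail -6
python3 - <<'E'
from fit import *
np.set_printoptions(precision=4,suppress=True)
s=r.sense(); o,R=pose(V); print((s["tcp_pos"]-o)@R, s["wrist_force"]@R,s["wrist_torque"])
E
```

```text
clock: 20.7
tcp_pos: [623.2, -21.5, 117.7]
ee_rot: [[0.228, 0.881, 0.414], [0.974, -0.207, -0.097], [0.001, 0.425, -0.905]]
wrist_force: [0.3, 0.3, -6.6]
grip_width: 0.077
gripper_force: 107.4
[20.2415  0.5424 21.102 ] [-2.5982  0.3413 -6.1104] [0.1856 1.0125 0.0121]
```

```bash
python3 -m crank '[{"claw":1,"dp":[-0.0008,0.0002,-0.0005],"turn":[0,0,0]},{"claw":1,"dp":[-0.0008,0.0002,-0.0005],"turn":[0,0,0]}]' | tail -6
python3 - <<'E'
from fit import *
np.set_printoptions(precision=4,suppress=True)
s=r.sense(); o,R=pose(V); print((s["tcp_pos"]-o)@R, s["wrist_force"]@R,s["wrist_torque"])
p=imaging.snapshot("scene")
for q,l in (("keyhole_left",(12,52,5)),("keyhole_right",(12,-52,5)),("stud_left",(12,52,12.5)),("stud_right",(12,-52,12.5))):
    e=proj(p,o+R@l); print(q,e,[(np.array(m["location"]),round(m["conf"],2)) for m in imaging.mark_of(q,p) if np.hypot(*(np.array(m["location"])-e))<20])
p=imaging.snapshot("wrist"); c=(cloud(p)-o)@R; h=cv2.cvtColor(p["img"],cv2.COLOR_RGB2HSV).astype(int)
m=(p["depth"]>0)&(abs(c[...,2]-7)<4)&(h[...,1]<90)&(abs(c[...,1])<55)&(c[...,0]>30)&(c[...,0]<75)
q=c[m]; print("plate upper edge x",np.percentile(q[:,0],[50,95,99,100]),np.median(q[:,2]))
cv2.imwrite("pics/w7.png",p["img"][:,:,::-1])
E
```

```text
clock: 20.9
tcp_pos: [621.1, -20.9, 116.1]
ee_rot: [[0.228, 0.882, 0.413], [0.974, -0.207, -0.096], [0.001, 0.424, -0.906]]
wrist_force: [0.1, 0.0, -7.1]
grip_width: 0.075
gripper_force: 107.4
[17.6728  0.6903 20.5698] [-2.9091  0.0417 -6.5059] [0.2571 1.0274 0.0397]
keyhole_left [315.0656 239.252 ] [(array([314. , 232.9]), 0.63)]
keyhole_right [272.0457 246.1252] [(array([269.5, 243.7]), 0.97)]
stud_left [314.9474 236.6436] [(array([315.4, 236.8]), 0.79)]
stud_right [271.7547 243.516 ] [(array([274. , 242.3]), 0.86)]
plate upper edge x [49.3601 59.0263 59.9433 60.588 ] 6.307280372362662
```

View pics/w7.png

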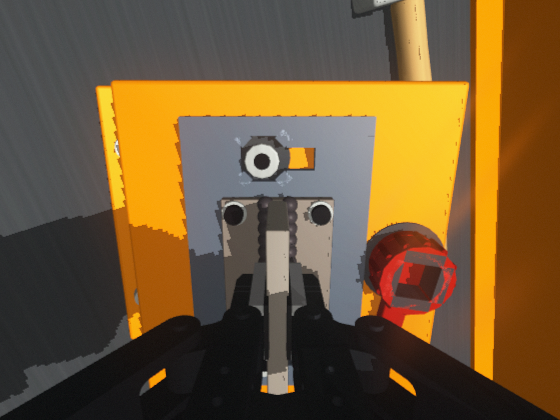

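The left stud head (262,161) sits in the middle of the wide end, with the slot empty to its right, so I'm lifting square to the face.

```bash
python3 -m crank '[{"claw":1,"dp":[-0.002,0.0005,0.0045],"turn":[0,0,0]},{"claw":1,"dp":[-0.004,0.001,0.009],"turn":[0,0,0]},{"claw":1,"dp":[-0.006,0.0015,0.0135],"turn":[0,0,0]},{"claw":1,"dp":[-0.008,0.002,0.018],"turn":[0,0,0]}]' | tail -6
python3 -m crank '[{"claw":1,"dp":[-0.004,0.001,0.009],"turn":[0,0,0]},{"claw":1,"dp":[-0.012,0.003,0.027],"turn":[0,0,0]},{"claw":1,"dp":[-0.025,0.006,0.07],"turn":[0,0,0]},{"claw":1,"dp":[-0.03,0.006,0.12],"turn":[0,0,0]},{"claw":1,"dp":[-0.03,0.006,0.16],"turn":[0,0,0]}]' | tail -6
python3 - <<'E'
from fit import *
np.set_printoptions(precision=4,suppress=True)
s=r.sense(); o,R=pose(V); print((s["tcp_pos"]-o)@R, s["joint_positions"])
a=np.radians(-89.3); y=np.array([np.cos(a),np.sin(a),0]); z=np.array([0,0,-1.])
print(*delta((np.array([454.5,-359.,300]),np.c_[np.cross(y,z),y,z])))
E
```

```text
clock: 21.6
tcp_pos: [613.5, -19.0, 135.3]
ee_rot: [[0.228, 0.881, 0.414], [0.974, -0.207, -0.096], [0.001, 0.425, -0.905]]
wrist_force: [-0.5, -0.5, -6.7]
grip_width: 0.078
gripper_force: 107.4
clock: 22.1
tcp_pos: [583.0, -12.8, 298.6]
ee_rot: [[0.228, 0.88, 0.416], [0.974, -0.206, -0.097], [0.0, 0.427, -0.904]]
wrist_force: [1.3, -0.7, -6.1]
grip_width: 0.075
gripper_force: 108.5
[ 59.441   -0.1197 202.489 ] [-14.3933 -28.9008 -22.4729  71.1345   0.549   88.9019]
[-0.1285 -0.3462  0.0014] [ 0.3703  0.298  -1.3057]
```

```bash
python3 -m crank '[{"claw":1,"dp":[-0.013,-0.035,0.005],"turn":[0.037,0.03,-0.13]},{"claw":1,"dp":[-0.026,-0.07,0.005],"turn":[0.074,0.06,-0.261]},{"claw":1,"dp":[-0.038,-0.104,0.005],"turn":[0.111,0.089,-0.392]},{"claw":1,"dp":[-0.051,-0.138,0.005],"turn":[0.148,0.119,-0.522]},{"claw":1,"dp":[-0.064,-0.173,0.005],"turn":[0.185,0.149,-0.653]}]' | tail -6
python3 -m crank '[{"claw":1,"dp":[-0.013,-0.035,0],"turn":[0.037,0.03,-0.13]},{"claw":1,"dp":[-0.026,-0.07,0],"turn":[0.074,0.06,-0.261]},{"claw":1,"dp":[-0.038,-0.104,0],"turn":[0.111,0.089,-0.392]},{"claw":1,"dp":[-0.051,-0.138,0],"turn":[0.148,0.119,-0.522]},{"claw":1,"dp":[-0.064,-0.173,0],"turn":[0.185,0.149,-0.653]}]' | tail -6
python3 - <<'E'
from fit import *
np.set_printoptions(precision=4,suppress=True)
a=np.radians(-89.3); y=np.array([np.cos(a),np.sin(a),0]); z=np.array([0,0,-1.])
print(*delta((np.array([454.5,-359.,300]),np.c_[np.cross(y,z),y,z])),r.sense()["joint_positions"])
for n in("wrist","scene"):
    p=imaging.snapshot(n); c=cloud(p); X,Y,Z=[c[...,i] for i in range(3)]; h=cv2.cvtColor(p["img"],cv2.COLOR_RGB2HSV).astype(int)
    m=(p["depth"]>0)&(abs(Z-64)<4)&(abs(X-454)<140)&(abs(Y+359)<85)&(h[...,1]<140)
    print(n,m.sum(),cv2.minAreaRect(c[m][:,:2].astype(np.float32)),np.median(Z[m]))
    if n=="wrist":
        m=(p["depth"]>0)&(Z>265)&(Z<300)&(abs(X-454)<110)&(abs(Y+359)<110)&(h[...,1]<100); q=c[m]
        print(len(q),q.min(0),q.max(0)); save(p,"w8.png")
E
```

```text
clock: 22.6
tcp_pos: [518.9, -187.1, 300.9]
ee_rot: [[0.781, 0.594, 0.193], [0.62, -0.775, -0.122], [0.077, 0.215, -0.973]]
wrist_force: [1.4, 0.7, -6.6]
grip_width: 0.073
gripper_force: 108.3
clock: 23.1
tcp_pos: [455.2, -360.5, 300.9]
ee_rot: [[1.0, 0.007, 0.0], [0.007, -1.0, 0.002], [0.0, -0.002, -1.0]]
wrist_force: [1.9, -0.4, -6.6]
grip_width: 0.074
gripper_force: 108.4
[-0.0007  0.0015 -0.0009] [-0.0023  0.0004  0.0055] [-51.3261   4.3138  11.1233  96.8956   0.0999 128.2889]
wrist 8074 ((510.3493347167969, -359.27362060546875), (116.51897430419922, 113.97527313232422), 0.5079277157783508) 63.39446877947
29182 [ 385.3698 -403.8078  280.0118] [ 526.0278 -318.6854  299.9378]
scene 3615 ((453.88934326171875, -357.8877868652344), (230.6260986328125, 113.38138580322266), 0.6966795325279236) 64.2975723820199
```

View pics/w8.png

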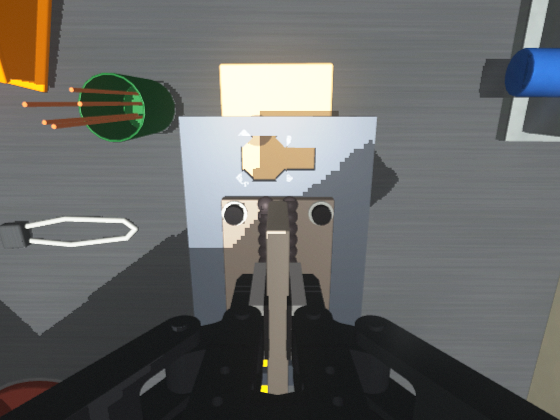

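The carrier hangs level over the bare brick (the bright end at (277,90) shows past the plate), centred to within about 2 mm, so I'm lowering it.

```bash
python3 -m crank '[{"claw":1,"dp":[-0.001,0.002,-0.04],"turn":[-0.002,0,0.005]},{"claw":1,"dp":[-0.001,0.002,-0.085],"turn":[-0.002,0,0.005]},{"claw":1,"dp":[-0.001,0.002,-0.13],"turn":[-0.002,0,0.005]},{"claw":1,"dp":[-0.001,0.002,-0.17],"turn":[-0.002,0,0.005]},{"claw":1,"dp":[-0.001,0.002,-0.195],"turn":[-0.002,0,0.005]}]' | tail -6
python3 -m crank '[{"claw":1,"dp":[0,0,-0.008],"turn":[0,0,0]},{"claw":1,"dp":[0,0,-0.012],"turn":[0,0,0]},{"claw":1,"dp":[0,0,-0.015],"turn":[0,0,0]},{"claw":1,"dp":[0,0,-0.015],"turn":[0,0,0]}]' | tail -6
```

```text
clock: 23.7
tcp_pos: [453.9, -355.8, 101.8]
ee_rot: [[1.0, 0.018, -0.001], [0.018, -1.0, 0.002], [-0.001, -0.002, -1.0]]
wrist_force: [0.0, 1.0, -7.8]
grip_width: 0.077
gripper_force: 109.8
clock: 24.1
tcp_pos: [455.2, -357.8, 91.1]
ee_rot: [[1.0, 0.017, 0.001], [0.017, -1.0, -0.001], [0.001, 0.001, -1.0]]
wrist_force: [-0.1, -0.3, -6.9]
grip_width: 0.072
gripper_force: 109.9
```

```bash
python3 -m crank '[{"claw":1,"dp":[0,0,-0.002],"turn":[0,0,0]},{"claw":1,"dp":[0,0,-0.004],"turn":[0,0,0]},{"claw":1,"dp":[0,0,-0.006],"turn":[0,0,0]},{"claw":1,"dp":[0,0,-0.006],"turn":[0,0,0]}]' | tail -6
python3 -m crank '[{"claw":1,"dp":[0,0,-0.001],"turn":[0,0,0]},{"claw":1,"dp":[0,0,-0.002],"turn":[0,0,0]},{"claw":1,"dp":[0,0,-0.002],"turn":[0,0,0]}]' | tail -6
```

```text
clock: 24.5
tcp_pos: [454.4, -356.9, 83.2]
ee_rot: [[1.0, 0.017, -0.001], [0.017, -1.0, 0.001], [-0.001, -0.001, -1.0]]
wrist_force: [-0.6, -0.1, -6.6]
grip_width: 0.073
gripper_force: 110.0
clock: 24.8
tcp_pos: [454.6, -357.2, 82.9]
ee_rot: [[1.0, 0.017, 0.0], [0.017, -1.0, 0.0], [0.0, -0.0, -1.0]]
wrist_force: [-4.4, 3.1, 3.4]
grip_width: 0.074
gripper_force: 112.0
```

```bash
python3 -m crank '[{"claw":1,"dp":[0,0,0],"turn":[0,0,0]},{"claw":0.8,"dp":[0,0,0],"turn":[0,0,0]},{"claw":0.5,"dp":[0,0,0],"turn":[0,0,0]},{"claw":0.2,"dp":[0,0,0],"turn":[0,0,0]},{"claw":0,"dp":[0,0,0],"turn":[0,0,0]}]' | tail -6
python3 -m crank '[{"claw":0,"dp":[0,0,0],"turn":[0,0,0]},{"claw":0,"dp":[0,0,0],"turn":[0,0,0]},{"claw":0,"dp":[0,0,0.04],"turn":[0,0,0]},{"claw":0,"dp":[0,0,0.09],"turn":[0,0,0]},{"claw":0,"dp":[0,0,0.14],"turn":[0,0,0]}]' | tail -6
python3 -m crank '[{"claw":0,"dp":[0,0,0.05],"turn":[0,0,0]},{"claw":0,"dp":[0,0,0.1],"turn":[0,0,0]},{"claw":0,"dp":[0,0,0.1],"turn":[0,0,0]}]' | tail -6
python3 - <<'E'
from fit import *
np.set_printoptions(precision=2,suppress=True)
for n in("wrist","top","scene"):
    p=imaging.snapshot(n); c=cloud(p); X,Y,Z=[c[...,i] for i in range(3)]; h=cv2.cvtColor(p["img"],cv2.COLOR_RGB2HSV).astype(int)
    if n!="top":
        m=(p["depth"]>0)&(abs(Z-69)<3.5)&(abs(X-454)<90)&(abs(Y+359)<60)&(h[...,0]>100)&(h[...,0]<130)&(h[...,1]>30); q=c[m]
        if len(q)>50:
            A=np.c_[q[:,:2]-q[:,:2].mean(0),np.ones(len(q))]; print(n,"plate",len(q),cv2.minAreaRect(q[:,:2].astype(np.float32)),np.linalg.lstsq(A,q[:,2],rcond=None)[0])
    if n!="wrist":
        m=(p["depth"]>0)&(abs(X-589)<60)&(abs(Y-201)<60)&(Z>90)&(Z<125)&(h[...,0]>105)&(h[...,0]<125)&(h[...,1]>120); q=c[m]
        if len(q)>20: print(n,"handle",len(q),cv2.minAreaRect(q[:,:2].astype(np.float32)),np.median(q[:,2]),q[:,2].max())
E
```

```text
clock: 25.3
tcp_pos: [454.7, -357.2, 81.8]
ee_rot: [[1.0, 0.017, 0.0], [0.017, -1.0, 0.0], [0.0, -0.0, -1.0]]
wrist_force: [-0.9, 0.5, 0.6]
grip_width: 0.704
gripper_force: 0.0
clock: 25.8
tcp_pos: [454.1, -356.5, 222.8]
ee_rot: [[1.0, 0.017, -0.001], [0.017, -1.0, 0.002], [-0.001, -0.002, -1.0]]
wrist_force: [0.4, -1.5, 0.1]
grip_width: 1.003
gripper_force: 0.0
clock: 26.1
tcp_pos: [455.8, -358.6, 329.7]
ee_rot: [[1.0, 0.017, 0.007], [0.017, -1.0, -0.008], [0.007, 0.008, -1.0]]
wrist_force: [-0.1, -0.2, -0.3]
grip_width: 1.001
gripper_force: 0.0
top handle 165 ((597.44384765625, 196.95204162597656), (15.177264213562012, 71.07089233398438), 71.53331756591797) 104.6260858389727 113.80063537921387
scene handle 134 ((598.3720703125, 198.5369110107422), (13.996987342834473, 68.6909408569336), 72.2996826171875) 105.46801423102914 110.57664059651108
```

Run:
```python
from fit import *
np.set_printoptions(precision=3,suppress=True)
p=imaging.snapshot("wrist"); c=cloud(p); save(p,"w9.png")
for m in [m for q in("keyhole_left","keyhole_right","web_grip") for m in imaging.mark_of(q,p)[:2]]: print(m["conf"],m["location"],world(p,m["location"]))
Z=c[...,2]; m=(p["depth"]>0)&(abs(Z-69)<2.2)&(abs(c[...,0]-454)<80)&(abs(c[...,1]+359)<50); q=c[m]
A=np.c_[q[:,:2]-q[:,:2].mean(0),np.ones(len(q))]; print(len(q),cv2.minAreaRect(q[:,:2].astype(np.float32)),np.linalg.lstsq(A,q[:,2],rcond=None)[0])
```

```text
0.88 [270.9, 127.3] [ 504.39  -350.017   63.635]
0.78 [247.6, 357.1] [ 151.487 -317.004   -0.406]
0.89 [275.5, 218.6] [ 399.669 -356.712   63.263]
0.86 [302.6, 309.8] [ 237.069 -399.222   -0.392]
0.66 [278.5, 322.6] [ 248.385 -363.097   49.33 ]
0.56 [274.7, 176.4] [ 460.19  -355.2    113.186]
5564 ((455.16253662109375, -358.3477478027344), (139.29217529296875, 84.11727905273438), 1.0112049579620361) [ 0.001  0.    68.416]
```

View pics/w9.png

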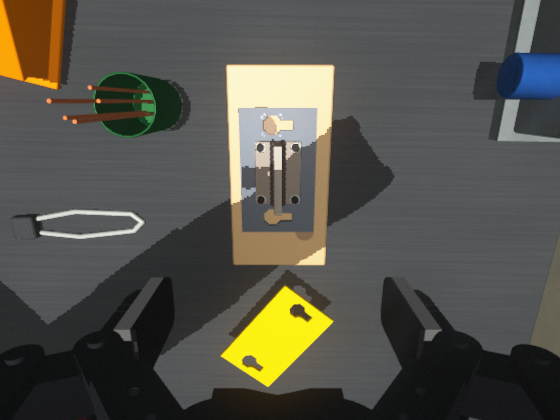

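The carrier lies flat and centred on the bare brick, at (278,170) in the picture: it measures (455,-358) mm, 1° off the brick's axis. The lock is open, the key is standing, and the robot is clear.

```bash
python3 -c "
from bench import order
print(order.finish_job())"
```

```text
the job is handed in; nothing more can be done
None
```

The job is handed in with no verdict returned: lock open, carrier flat and centred on the bare firebrick, and T-key seated in its block with a lean of about 6° (limit 11°).

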